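# Press the glued brooches onto their backs in order

## Task

The glue on three brooches is starting to take: with the fingertips, gently press each one straight down until its pad stops sinking, first the yellow flower, then the green leaf, then the red heart. Only press from above: do not pick up, tip or slide the brooches off centre, and do not touch the unglued blue butterfly or disturb the thread, glue jar and pin tin.

Things in the scene. Friction and masses are not known exactly. Their poses are not given: they have to be found in the camera images.
- yellow_flower: Yellow enamelled flower brooch with five petals, 56 mm across, 10 mm thick, with a flat orange boss 18 mm across in the middle that stands 2 mm higher (12 mm above the underside). Loose, 35 to 70 g, on the pad of its own stand, at any yaw. Origin at the centre of its underside, on the stand's axis, z up; at first 26 mm above the table. Places are swapped from run to run.
- green_leaf: Green enamelled leaf brooch, 59 mm long (its x) by 34 mm wide (its y), 10 mm thick, flat top with paler veins. Loose, 35 to 70 g, on the pad of its own stand, at any yaw. Origin at the centre of its underside, on the stand's axis, z up; at first 26 mm above the table. Places are swapped from run to run.
- red_heart: Red enamelled heart brooch, about 44 mm long (its x, the point towards -x) by 48 mm wide (its y), 10 mm thick, flat top; it reaches 20 mm from its origin to the point and 24 mm the other way. Loose, 35 to 70 g, on the pad of its own stand, at any yaw. Origin at the centre of its underside, on the stand's axis, z up; at first 26 mm above the table. Places are swapped from run to run.
- blue_butterfly: Blue enamelled butterfly brooch, about 42 mm long (its x) by 53 mm wide (its y), 10 mm thick, flat top. It has no glue yet and must be left alone. Loose, 35 to 70 g, on the pad of its own stand, at any yaw. Origin at the centre of its underside, on the stand's axis, z up; at first 26 mm above the table. Places are swapped from run to run.
- yellow_pad (a joint): How far the white pad (54 mm across) under the yellow brooch has sunk, in m: 0 at the start (pad top 26 mm above the table), 0.008 at its stop. It goes straight down under a push of about 3 N, rising to about 5 N near the stop, and stays where it is left, so a pressed brooch stays down. Past the stop it rests on springy foam (2 N per mm, springs back, not part of this value).
- yellow_spot (a point): Fixed point on the axis of the yellow brooch's stand (a pale wooden disc 76 mm across, 10 mm high, fixed to the table), 26 mm above the table: where the pad's top is before pressing. Does not sink with the pad.
- green_pad (a joint): How far the white pad (54 mm across) under the green brooch has sunk, in m: 0 at the start (pad top 26 mm above the table), 0.008 at its stop. It goes straight down under a push of about 3 N, rising to about 5 N near the stop, and stays where it is left, so a pressed brooch stays down. Past the stop it rests on springy foam (2 N per mm, springs back, not part of this value).
- green_spot (a point): Fixed point on the axis of the green brooch's stand (a pale wooden disc 76 mm across, 10 mm high, fixed to the table), 26 mm above the table: where the pad's top is before pressing. Does not sink with the pad.
- red_pad (a joint): How far the white pad (54 mm across) under the red brooch has sunk, in m: 0 at the start (pad top 26 mm above the table), 0.008 at its stop. It goes straight down under a push of about 3 N, rising to about 5 N near the stop, and stays where it is left, so a pressed brooch stays down. Past the stop it rests on springy foam (2 N per mm, springs back, not part of this value).
- red_spot (a point): Fixed point on the axis of the red brooch's stand (a pale wooden disc 76 mm across, 10 mm high, fixed to the table), 26 mm above the table: where the pad's top is before pressing. Does not sink with the pad.
- blue_pad (a joint): How far the white pad (54 mm across) under the blue brooch has sunk, in m: 0 at the start (pad top 26 mm above the table), 0.008 at its stop. It goes straight down under a push of about 3 N, rising to about 5 N near the stop, and stays where it is left, so a pressed brooch stays down. Past the stop it rests on springy foam (2 N per mm, springs back, not part of this value).
- blue_spot (a point): Fixed point on the axis of the blue brooch's stand (a pale wooden disc 76 mm across, 10 mm high, fixed to the table), 26 mm above the table: where the pad's top is before pressing. Does not sink with the pad.
- thread_cone: Dark green cone of thread, 68 mm across at the foot, 100 mm tall. Loose bystander. Origin at the centre of its underside, z up.
- glue_jar: White glue jar with an orange cap, 54 mm across, 75 mm tall. Loose bystander. Origin at the centre of its underside, z up.
- pin_tin: Round aluminium pin tin with a mauve lid, 66 mm across, 28 mm tall. Loose bystander. Origin at the centre of its underside, z up.
Mind the look-alikes: they are no part of the job. Of the things like the yellow_flower, leave any that is grey; of the rest the larger one is meant.

How it is judged:
By the outcome, as a careful person would: the job done as asked, in the order asked, and still so for the second after the job is handed in, with the robot touching nothing.
It also fails if it takes over 48 s, if anything falls off the work surface, if the arm or the gripper's body presses on something with over 40 N, if the wrist force passes 120 N, or if a joint passes its speed limit or range.

## Robot

A 7-joint arm with a two-finger parallel gripper is mounted at the origin on the work surface. World frame = base frame: x ahead of the robot, y to its left, z up, the work surface at z = 0. Lengths are in mm, angles in rad, forces in N, time in s.
With the tool pointing down it reaches from about 425 to 950 mm from the base axis. Payload 4.7 kg.
Tool frame: the origin (TCP) lies midway between the tips of the shut fingers; the grasp point (between the pads) lies 19 mm behind it; z points along the fingers, y is the line along which they close (so a half turn about z gives the same grasp; the last joint's range is limited). The gripper opens to 85 mm and grips with 20 to 120 N. Pads are 22 mm wide; open, the fingers measure 114 mm over their backs; the gripper's body (76 mm by 85 mm) begins 54 mm behind the grasp point. The pads swing forward as they close: fully open they stand 13 mm farther back than shut.
Start: joints at [1.215, 0.469, -0.049, 1.532, 0.024, 1.141, -0.082], TCP at [216.731, -639.278, 231.335] pointing down, gripper open.
Joint ranges: [-2.59, 2.59], [-0.33, 1.99], [-1.39, 1.29], [0.1, 2.45], [-1.04, 4.18], [0.21, 1.99], [-2.66, 2.66]. Speed limits (rad/s): [2.57, 2.57, 3.14, 3.14, 3.14, 3.14, 3.14].

## Interface

Orientations are given as [roll, pitch, yaw] about the fixed x, y, z axes, in that order (R = Rz(yaw) Ry(pitch) Rx(roll)).
In Python, from workcell import bot gives the robot as it stands. The module is installed in compiled form; this text tells all that it offers.
- The arm moves only by the tool apply_moves, never from a script. Its argument "motion" is a list of rows, each a list of 5 numbers: the closure, from -1 (fully open) to 1 (shut), then the shift along the tool's x, y, z normalised to -1 to 1, where 1 is 0.15 m, then the turn about the tool's z normalised to -1 to 1, where 1 is 360 degrees. A call has exactly 5 rows; each row is the pose to reach, as a shift and turn from the pose commanded when the call began, along the tool's axes at that moment, turning the shorter way round; what a row does not reach only later rows make up. A row lasts 1/10 s, in which the tool goes at most 50 mm and 8.59 degrees, less where a joint would pass 70% of its speed; a pose out of reach is approached as far as the arm can. A call with a number of a shift or a turn outside -1 to 1 is refused whole. A call with a gripper value outside its range is refused whole. The fingers move at their own pace and stop on an object; the grip force is fixed at half the most. Time passes only in rows, so rows that repeat a pose let the fingers close, or fill a call up. It gives the time, the measured TCP pose, the force, the opening and the grip force at its end, in the units of the state.
- bot.state(): the state, without advancing time (a new reading comes with each control period).
- bot.read_camera(name): name is "side" or "top"; returns the picture (420x560x3 uint8, red, green, blue); there is no depth.
- bot.camera_params(name): a dict with "K" (3x3 intrinsics, pixels), "world_from_camera" (4x4, takes a point from camera to world coordinates). Camera axes: x right, y up, looking along -z (the intrinsics and any distortion apply to the point x, -y, -z); pixel columns grow to the right and rows downward; lengths in mm; the calibration is good to about 2 mm. A picture is of the moment at which its call begins. camera_params takes no time and is no camera call.
- bot.sign_off(): hands the job in; it is judged then, once.
The state is a dict: "time": time; "qpos": joint angles; "dq": joint speeds; "tau": joint torques, N m; "ee_pos": TCP position; "tool_rot": TCP orientation; "force": force on the tool from outside, world axes, zero at the start; "torque": the same for the moment, N m; "width": opening from 0.0 (shut) to 1.0 (fully open); "grip_force": force on a finger pad.
Only numpy, scipy, OpenCV 4.12 (cv2) and the standard library are available. Lean on these libraries where they do the work, as an engineer would, in place of code of your own. Each camera call takes 0.05 s, during which the arm holds its last target. There are 200 camera calls.

## Working session

There is one attempt and no reset: what is moved stays moved. The work goes in short steps, Python scripts to look and compute and a tool call to move; the robot and the scene stay as the last step left them, time stands still between calls to the robot, and variables do not carry over. Pictures are saved under pics/ and viewed, at most 10 in all, crops included, and the job is handed in when it is done.

Besides the shell and the picture viewer there is one more tool, called after "Emit:" in YAML: its name, and indented under it one key for each argument. apply_moves: Moves the arm, as the interface text tells. Its arguments: {"type":"object","properties":{"motion":{"type":"array"}},"required":["motion"]}

```bash
mkdir -p pics; python3 - <<'E'
from workcell import bot
import cv2
for n in("top","side"):
    im=bot.read_camera(n); cv2.imwrite(f"pics/{n}0.png",im[:,:,::-1])
    p=bot.camera_params(n); print(n,p)
print(bot.state())
E
```

```text
top {'K': array([[403.4416829 ,   0.        , 282.4911369 ],
       [  0.        , 403.4416829 , 215.77470976],
       [  0.        ,   0.        ,   1.        ]]), 'world_from_camera': array([[-2.20395140e-01,  9.53511758e-01, -2.05526907e-01,
         4.55978785e+02],
       [-9.75387343e-01, -2.16899265e-01,  3.96767031e-02,
         1.84451662e+01],
       [-6.74643221e-03,  2.09212896e-01,  9.77846844e-01,
         8.66685136e+02],
       [ 0.00000000e+00,  0.00000000e+00,  0.00000000e+00,
         1.00000000e+00]])}
side {'K': array([[384.03008384,   0.        , 276.63869709],
       [  0.        , 384.03008384, 198.95165848],
       [  0.        ,   0.        ,   1.        ]]), 'world_from_camera': array([[-7.87367739e-01,  3.47769654e-01, -5.09026828e-01,
         2.10334896e+02],
       [-6.16467702e-01, -4.50089061e-01,  6.46055268e-01,
         5.55639424e+02],
       [-4.42899010e-03,  8.22481674e-01,  5.68774366e-01,
         5.15990388e+02],
       [ 0.00000000e+00,  0.00000000e+00,  0.00000000e+00,
         1.00000000e+00]])}
{'time': 0.1, 'qpos': array([ 1.21509934,  0.46940446, -0.04861691,  1.53357043,  0.02408398,
        1.14102129, -0.08230316]), 'dq': array([-0.00080527,  0.00026164,  0.00184016, -0.00326701, -0.00341021,
       -0.00166199,  0.00103701]), 'tau': array([ 1.61097145e-03, -5.11517143e+01, -4.62467805e-02, -2.38392109e+01,
        1.08169726e-02,  4.37105817e-03,  8.85918070e-06]), 'ee_pos': array([ 216.54155555, -638.76314185,  230.33870222]), 'tool_rot': array([-3.13977434e+00,  3.95395474e-05,  3.26835700e-01]), 'force': array([0.02113039, 0.3854515 , 0.08892474]), 'torque': array([0.01785369, 0.03217226, 0.03346274]), 'grip_force': 0.0, 'width': 0.9986200418845352}
```

View pics/top0.png

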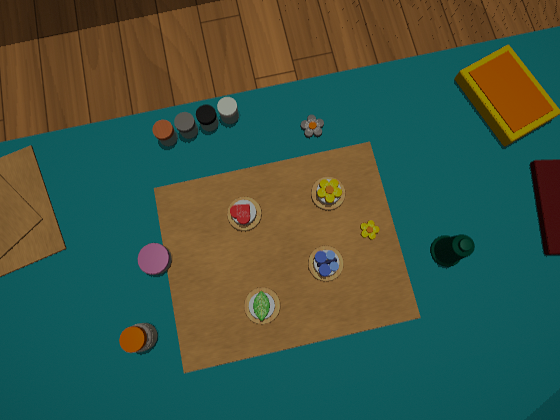

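View pics/side0.png

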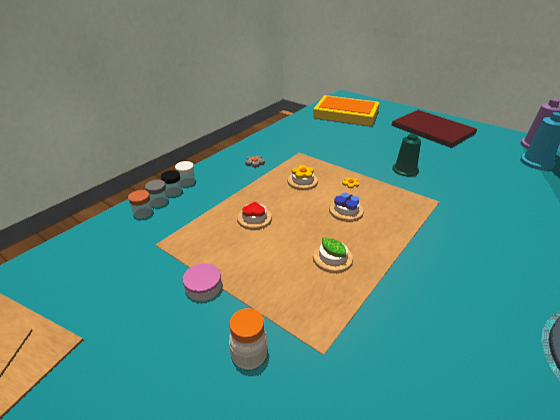

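The top view shows three flower-like things: a large yellow one on a stand at (329,190), a small yellow one at (370,230) and a grey one at (312,126). The target is the one at (329,190): it is not grey and it is the larger of the two yellows. The heart is at (242,213), the leaf at (262,305) and the butterfly at (326,263). The thread cone is at (452,250), the tin at (153,260) and the jar at (135,338). I'll confirm the flower in a crop and measure positions.

```bash
cat > h.py <<'E'
from workcell import bot
import cv2, numpy as np
def ray(n,u,v,z):
    p=bot.camera_params(n);K=p["K"];T=p["world_from_camera"]
    d=T[:3,:3]@np.array([(u-K[0,2])/K[0,0],-(v-K[1,2])/K[1,1],-1]);o=T[:3,3]
    return (o+d*(z-o[2])/d[2])[:2]
def proj(n,P):
    p=bot.camera_params(n);K=p["K"];T=p["world_from_camera"]
    c=T[:3,:3].T@(np.array(P)-T[:3,3]); return K[0,0]*c[0]/-c[2]+K[0,2], K[1,1]*-c[1]/-c[2]+K[1,2]
E
python3 - <<'E'
from h import *
seeds={"top":dict(Y=(329,190),G=(262,305),R=(242,213),B=(326,263),small=(370,230)),
"side":dict(Y=(303,173),G=(334,247),R=(254,211),B=(346,202),small=(350,182))}
hue=dict(Y=(8,34),G=(40,75),R=(0,8),B=(105,130),small=(8,34))
for n in seeds:
    im=cv2.imread(f"pics/{n}0.png");hsv=cv2.cvtColor(im,cv2.COLOR_BGR2HSV)
    for k,s in seeds[n].items():
        H,S,V=[hsv[:,:,i].astype(int) for i in range(3)]
        m=((H>=hue[k][0])&(H<=hue[k][1])&(S>170)&(V>80))
        if k=="R": m|=(H>172)&(S>170)&(V>80)
        yy,xx=np.mgrid[:420,:560]; d=np.hypot(xx-s[0],yy-s[1])
        m&=d<20
        w=(S<70)&(V>110)&(d<20)
        u,v=xx[m].mean(),yy[m].mean()
        a=np.c_[xx[m|w],yy[m|w]].astype(np.float32); c,r=cv2.minEnclosingCircle(a)
        P=np.array([ray(n,x,y,36) for x,y in zip(xx[m],yy[m])])
        (cx,cy),(l1,l2),an=cv2.minAreaRect(P.astype(np.float32))
        print(n,k,m.sum(),"cen36",ray(n,u,v,35).round(1),"rect",np.round([cx,cy,l1,l2],1),"padcirc",np.round(ray(n,*c,27),1),round(r,1),w.sum())
im=cv2.imread("pics/top0.png")[100:330,190:410]
cv2.imwrite("pics/crop.png",cv2.resize(im,None,fx=2.6,fy=2.6,interpolation=cv2.INTER_CUBIC))
E
```

```text
top Y 404 cen36 [ 664.2 -124.8] rect [ 662.5 -124.1   51.4   50.8] padcirc [ 666.3 -125.7] 12.9 48
top G 15 cen36 [451.5  72.5] rect [452.   69.7  29.3  39.1] padcirc [458.9  66.8] 14.0 213
top R 228 cen36 [655.9  69.9] rect [654.4  72.4  40.2  39.1] padcirc [661.5  65.1] 12.8 156
top B 6 cen36 [504.9 -66. ] rect [508.5 -64.2  41.    8.4] padcirc [517.7 -82. ] 13.8 92
top small 262 cen36 [ 562.4 -185.6] rect [ 561.5 -186.5   39.    40.5] padcirc [ 563.5 -187.1] 10.1 0
side Y 219 cen36 [ 663.9 -124.2] rect [ 662.9 -122.3   52.2   62.8] padcirc [ 670.8 -146.8] 15.6 101
side G 222 cen36 [461.3  65.3] rect [460.9  65.7  40.3  42.1] padcirc [460.5  66.4] 15.6 232
side R 237 cen36 [655.7  70.7] rect [654.1  73.9  44.8  48.9] padcirc [657.6  67.5] 12.2 114
side B 46 cen36 [517.6 -79.8] rect [516.2 -78.1  49.8  29.5] padcirc [516.4 -79.3] 13.3 127
side small 133 cen36 [ 547.  -152.3] rect [ 547.  -150.6   38.4   44.6] padcirc [ 556.7 -166.6] 18.2 26
```

View pics/crop.png

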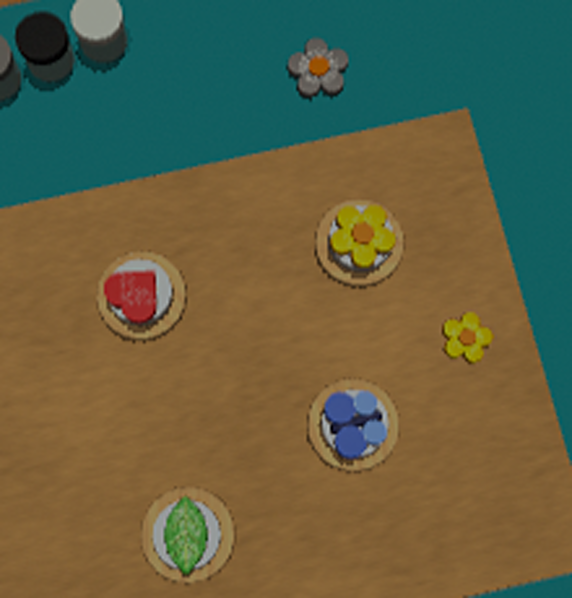

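The crop confirms the target: the large yellow flower on a stand, with its boss at crop (363,233), is the one. The small yellow flower at (467,337) and the grey one at (318,68) are off-stand decoys. The stand centres in the crop are flower (360,243), leaf (188,534) and heart (142,296).

```bash
cat >> h.py <<'E'
def go(cmd,target,yaw):
    R=cv2.Rodrigues(np.array([0,0,yaw]))[0]@np.diag([1,-1,-1.])
    return (R.T@(np.array(target)-cmd)/150)
E
python3 - <<'E'
from h import *
from scipy.optimize import minimize
for k,c in dict(Y=(360,243),G=(188,534),R=(142,296)).items():
    print(k,"stand",ray("top",190+c[0]/2.6,100+c[1]/2.6,10).round(1))
print("boss",ray("top",190+363/2.6,100+233/2.6,38))
# pad/stand edge fit: maximise gradient along projected circles, each camera and both
g={}
for n in("top","side"):
    im=cv2.GaussianBlur(cv2.imread(f"pics/{n}0.png"),(0,0),1.0).astype(np.float32)
    g[n]=np.sqrt(sum(cv2.Sobel(im,cv2.CV_32F,a,1-a)**2 for a in(0,1)).sum(2))
t=np.linspace(0,2*np.pi,120)
def score(p,ns):
    s=0
    for n in ns:
        for z,r in((10,38),(0,38)):
            q=np.array([proj(n,(p[0]+r*np.cos(a),p[1]+r*np.sin(a),z)) for a in t],np.float32)
            s+=cv2.remap(g[n],q[:,:1],q[:,1:],cv2.INTER_LINEAR).mean()*(1 if z else .3)
    return -s
for k,p in dict(Y=(664,-125),G=(460,66),R=(659,67),B=(516,-79)).items():
    for ns in(("top",),("side",),("top","side")):
        b=min((minimize(score,np.array(p)+o,args=(ns,),method="Nelder-Mead") for o in((0,0),(4,-4),(-4,4))),key=lambda r:r.fun)
        print(k,ns,b.x.round(1),round(b.fun))
print(go(np.array([216.731,-639.278,231.335]),(664,-125,231.3),.3268))
E
```

```text
Y stand [ 662.5 -125.8]
G stand [460.   66.4]
R stand [658.5  63.1]
boss [ 663.44396269 -125.53066186]Traceback (most recent call last):
  File "<stdin>", line 21, in <module>
  File "<stdin>", line 21, in <genexpr>
    res = _minimize_neldermead(fun, x0, args, callback, bounds=bounds,
                               **options)
    fxr = func(xr)
    fx = function(np.copy(x), *(wrapper_args + args))
  File "<stdin>", line 16, in score
  File "h.py", line 8, in proj
    p=bot.camera_params(n);K=p["K"];T=p["world_from_camera"]
ValueError: time passes only in moves, steps and waits
```

Emit:
apply_moves:
  motion:
    - [1,0.25,-0.145,0,0]
    - [1,0.5,-0.29,0,0]
    - [1,0.75,-0.435,0,0]
    - [1,1,-0.58,0,0]
    - [1,1,-0.58,0,0]

```text
time: 0.6
ee_pos: [337.1, -502.4, 231.2]
tool_rot: [-3.139, -0.004, 0.338]
force: [1.4, -0.4, 0.1]
width: 0.146
grip_force: 0.0
```

```bash
sed -i 's/^def ray/CP={n:bot.camera_params(n) for n in ("top","side")}\ndef ray/; s/p=bot.camera_params(n)/p=CP[n]/' h.py
cat > fit.py <<'E'
from h import *
from scipy.optimize import minimize
g={}
for n in("top","side"):
    im=cv2.GaussianBlur(cv2.imread(f"pics/{n}0.png"),(0,0),1.0).astype(np.float32)
    g[n]=np.sqrt(sum(cv2.Sobel(im,cv2.CV_32F,a,1-a)**2 for a in(0,1)).sum(2))
t=np.linspace(0,2*np.pi,120)
def score(p,ns):
    s=0
    for n in ns:
        q=np.array([proj(n,(p[0]+38*np.cos(a),p[1]+38*np.sin(a),10)) for a in t],np.float32)
        s+=cv2.remap(g[n],q[:,:1],q[:,1:],cv2.INTER_LINEAR).mean()
    return -s
for k,p in dict(Y=(664,-125),G=(460,66),R=(659,67)).items():
    for ns in(("top",),("side",),("top","side")):
        b=min((minimize(score,np.array(p)+o,args=(ns,),method="Nelder-Mead") for o in((0,0),(4,-4),(-4,4))),key=lambda r:r.fun)
        print(k,ns,b.x.round(1),round(b.fun))
s=bot.state();print(s["ee_pos"],s["tool_rot"],go(s["ee_pos"],(664,-125,231.3),s["tool_rot"][2]))
E
python3 fit.py
```

```text
Y ('top',) [ 660.9 -122.1] -104
Y ('side',) [ 666.3 -128.1] -246
Y ('top', 'side') [ 666.  -126.7] -344
G ('top',) [461.5  68. ] -88
G ('side',) [462.   64.2] -252
G ('top', 'side') [461.7  64.9] -320
R ('top',) [645.4  75. ] -111
R ('side',) [663.2  61.3] -244
R ('top', 'side') [662.7  63. ] -330
[ 337.08020454 -502.4162016   231.15261519] [-3.1389418  -0.00398574  0.338392  ] [ 2.89114132e+00 -1.64990011e+00 -9.82565377e-04]
```

Emit:
apply_moves:
  motion:
    - [1,0.3,-0.17,0,0]
    - [1,0.6,-0.34,0,0]
    - [1,0.9,-0.51,0,0]
    - [1,1,-0.57,0,0]
    - [1,1,-0.57,0,0]

```text
time: 1.1
ee_pos: [448.6, -375.4, 231.1]
tool_rot: [-3.14, -0.002, 0.335]
force: [0.4, 0.4, -0.2]
width: 0.001
grip_force: 0.0
```

Emit:
apply_moves:
  motion:
    - [1,0.3,-0.17,0.1,0]
    - [1,0.6,-0.34,0.2,0]
    - [1,0.9,-0.51,0.3,0]
    - [1,0.9,-0.52,0.4,0]
    - [1,0.9,-0.52,0.4,0]

```text
time: 1.6
ee_pos: [547.5, -260.3, 168.5]
tool_rot: [-3.137, 0.004, 0.33]
force: [-1.1, -0.9, -0.5]
width: -0.0
grip_force: 0.0
```

```bash
cat > st.py <<'E'
import sys
from h import *
s=bot.state();t=[float(a) for a in sys.argv[1:4]]
print(s["time"],s["ee_pos"].round(2),s["tool_rot"].round(4),"F",s["force"].round(2),"w",round(s["width"],3),"go",go(s["ee_pos"],t,s["tool_rot"][2]).round(4), "q",s["qpos"].round(2),"dq",abs(s["dq"]).max().round(3))
E
python3 st.py 664.2 -125.5 60
```

```text
1.6 [ 547.52 -260.28  168.47] [-3.1374  0.0039  0.3305] F [-1.13 -0.87 -0.49] w -0.0 go [ 1.0273 -0.5975  0.7231] q [ 0.54  0.43 -0.22  1.76  0.11  0.97 -0.96] dq 0.057
```

Emit:
apply_moves:
  motion:
    - [1,0.3,-0.17,0.1,0]
    - [1,0.6,-0.34,0.2,0]
    - [1,0.9,-0.52,0.3,0]
    - [1,1,-0.58,0.5,0]
    - [1,1,-0.58,0.5,0]

```text
time: 2.1
ee_pos: [661.5, -128.9, 92.3]
tool_rot: [-3.137, 0.005, 0.331]
force: [-0.9, -0.1, -0.6]
width: 0.0
grip_force: 0.0
```

```bash
python3 st.py 664.2 -125.5 50
```

```text
2.1 [ 661.51 -128.95   92.26] [-3.1371  0.005   0.3309] F [-0.86 -0.09 -0.59] w 0.0 go [ 0.0244 -0.0159  0.2817] q [ 0.28  0.61 -0.22  1.65  0.16  0.91 -1.24] dq 0.06
```

Emit:
apply_moves:
  motion:
    - [1,0.024,-0.016,0.1,0]
    - [1,0.024,-0.016,0.2,0]
    - [1,0.024,-0.016,0.28,0]
    - [1,0.024,-0.016,0.28,0]
    - [1,0.024,-0.016,0.28,0]

```text
time: 2.6
ee_pos: [664.7, -129.5, 54.3]
tool_rot: [3.141, 0.0, 0.325]
force: [0.3, -0.5, 0.5]
width: 0.001
grip_force: 0.0
```

```bash
python3 st.py 664.2 -125.5 40; python3 - <<'E'
from h import *
a=bot.read_camera("top")[:,:,::-1];b=bot.read_camera("side")[:,:,::-1]
a=cv2.resize(a[145:245,275:385],(390,360),interpolation=3);b=cv2.resize(b[120:220,250:360],(390,360),interpolation=3)
cv2.imwrite("pics/y1.png",np.hstack([a,b]))
E
```

```text
2.6 [ 664.74 -129.54   54.34] [3.1412e+00 3.0000e-04 3.2540e-01] F [ 0.3  -0.48  0.5 ] w 0.001 go [ 0.0052 -0.0267  0.0956] q [ 0.27  0.66 -0.21  1.66  0.17  0.84 -1.26] dq 0.016
```

View pics/y1.png

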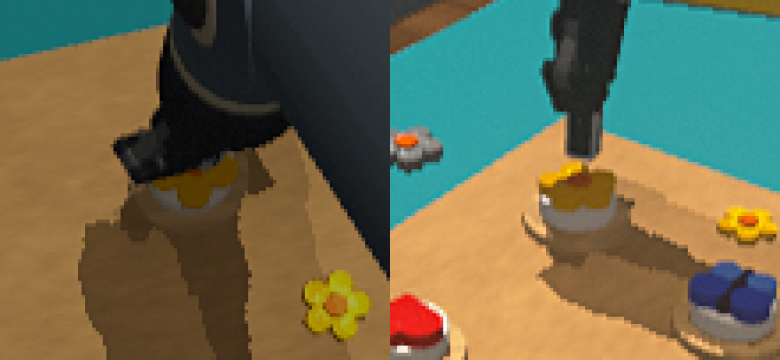

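The crop shows the shut fingertips just above the flower, at about crop right (583,155) over the orange boss. The flower is level. I'll correct y by about 4 mm, then lower.

Emit:
apply_moves:
  motion:
    - [1,0.005,-0.025,0,0]
    - [1,0.005,-0.025,0.03,0]
    - [1,0.005,-0.025,0.05,0]
    - [1,0.005,-0.025,0.05,0]
    - [1,0.005,-0.025,0.05,0]

```text
time: 3.2
ee_pos: [664.5, -124.7, 46.6]
tool_rot: [3.142, 0.0, 0.327]
force: [-0.1, 0.1, -0.0]
width: -0.0
grip_force: 0.0
```

```bash
python3 st.py 664.2 -125.5 40
```

```text
3.2 [ 664.48 -124.68   46.62] [3.1416e+00 3.0000e-04 3.2680e-01] F [-0.07  0.07 -0.02] w -0.0 go [-0.0035  0.0046  0.0441] q [ 0.27  0.67 -0.21  1.67  0.18  0.82 -1.26] dq 0.005
```

Emit:
apply_moves:
  motion:
    - [1,0,0,0.02,0]
    - [1,0,0,0.04,0]
    - [1,0,0,0.053,0]
    - [1,0,0,0.06,0]
    - [1,0,0,0.067,0]

```text
time: 3.7
ee_pos: [664.4, -124.6, 36.9]
tool_rot: [-3.142, 0.0, 0.327]
force: [-1.3, -1.0, 2.5]
width: -0.001
grip_force: 1.1
```

Emit:
apply_moves:
  motion:
    - [1,0,0,0.007,0]
    - [1,0,0,0.014,0]
    - [1,0,0,0.02,0]
    - [1,0,0,0.027,0]
    - [1,0,0,0.027,0]

```text
time: 4.2
ee_pos: [664.5, -124.6, 32.6]
tool_rot: [-3.142, 0.0, 0.327]
force: [-1.2, 0.5, 1.4]
width: 0.001
grip_force: 1.2
```

```bash
python3 st.py 664.2 -125.5 29
```

```text
4.2 [ 664.46 -124.64   32.63] [-3.1416e+00  2.0000e-04  3.2680e-01] F [-1.19  0.49  1.39] w 0.001 go [-0.0035  0.0048  0.0242] q [ 0.26  0.69 -0.21  1.68  0.18  0.8  -1.27] dq 0.002
```

Emit:
apply_moves:
  motion:
    - [1,0,0,0.007,0]
    - [1,0,0,0.013,0]
    - [1,0,0,0.02,0]
    - [1,0,0,0.024,0]
    - [1,0,0,0.024,0]

```text
time: 4.7
ee_pos: [664.5, -124.7, 29.4]
tool_rot: [3.141, 0.0, 0.327]
force: [-2.4, 0.1, 5.3]
width: 0.001
grip_force: 2.8
```

```bash
python3 st.py 664.2 -125.5 28
```

```text
4.7 [ 664.54 -124.66   29.38] [3.1415e+00 1.0000e-04 3.2680e-01] F [-2.43  0.07  5.25] w 0.001 go [-0.004   0.0045  0.0092] q [ 0.26  0.69 -0.21  1.68  0.18  0.79 -1.27] dq 0.002
```

Emit:
apply_moves:
  motion:
    - [1,0,0,0.007,0]
    - [1,0,0,0.014,0]
    - [1,0,0,0.014,0]
    - [1,0,0,0.014,0]
    - [1,0,0,0.014,0]

```text
time: 5.2
ee_pos: [664.6, -124.7, 27.9]
tool_rot: [3.141, 0.0, 0.327]
force: [-3.7, -0.4, 8.1]
width: 0.003
grip_force: 4.2
```

```bash
python3 st.py 664.2 -125.5 28
```

```text
5.2 [ 664.59 -124.67   27.9 ] [3.1413e+00 1.0000e-04 3.2670e-01] F [-3.73 -0.42  8.12] w 0.003 go [-0.0042  0.0044 -0.0007] q [ 0.26  0.69 -0.21  1.68  0.18  0.79 -1.27] dq 0.002
```

Force rises 2 N/mm, so the pad is at its stop and resting on foam. Lifting straight up.

Emit:
apply_moves:
  motion:
    - [1,0,0,-0.02,0]
    - [1,0,0,-0.06,0]
    - [1,0,0,-0.2,0]
    - [1,0,0,-0.5,0]
    - [1,0,0,-0.5,0]

```text
time: 5.7
ee_pos: [669.4, -124.9, 108.3]
tool_rot: [3.136, -0.012, 0.327]
force: [0.6, 0.0, 0.5]
width: -0.001
grip_force: 0.0
```

```bash
python3 st.py 461 66 100
```

```text
5.7 [ 669.35 -124.89  108.3 ] [ 3.1362 -0.0116  0.3268] F [0.56 0.02 0.47] w -0.001 go [-0.907  -1.6512  0.0554] q [ 0.28  0.6  -0.22  1.63  0.16  0.92 -1.25] dq 0.052
```

Emit:
apply_moves:
  motion:
    - [1,-0.12,-0.22,0,0]
    - [1,-0.24,-0.44,0,0]
    - [1,-0.36,-0.66,0,0]
    - [1,-0.45,-0.83,0,0]
    - [1,-0.45,-0.83,0,0]

```text
time: 6.2
ee_pos: [558.0, -24.6, 101.9]
tool_rot: [-3.14, 0.001, 0.333]
force: [0.2, 0.3, 0.5]
width: -0.001
grip_force: 0.0
```

Emit:
apply_moves:
  motion:
    - [1,-0.12,-0.22,0,0]
    - [1,-0.24,-0.44,0,0]
    - [1,-0.36,-0.66,0,0]
    - [1,-0.45,-0.82,0,0]
    - [1,-0.45,-0.82,0,0]

```text
time: 6.7
ee_pos: [455.4, 68.8, 102.0]
tool_rot: [-3.141, 0.0, 0.332]
force: [0.3, 0.6, 0.2]
width: -0.001
grip_force: 0.0
```

```bash
python3 st.py 461 66 52; python3 - <<'E'
from h import *
a=bot.read_camera("top")[:,:,::-1];b=bot.read_camera("side")[:,:,::-1]
cv2.imwrite("pics/top2.png",a);cv2.imwrite("pics/side2.png",b)
a=cv2.resize(a[145:245,275:385],(390,360),interpolation=3);b=cv2.resize(b[120:220,250:360],(390,360),interpolation=3)
cv2.imwrite("pics/y2.png",np.hstack([a,b]))
E
```

```text
6.7 [455.39  68.78 101.96] [-3.1408e+00  3.0000e-04  3.3190e-01] F [0.32 0.59 0.19] w -0.001 go [0.0293 0.0297 0.3331] q [ 0.02  0.31 -0.3   2.14  0.14  0.71 -1.62] dq 0.062
```

View pics/y2.png

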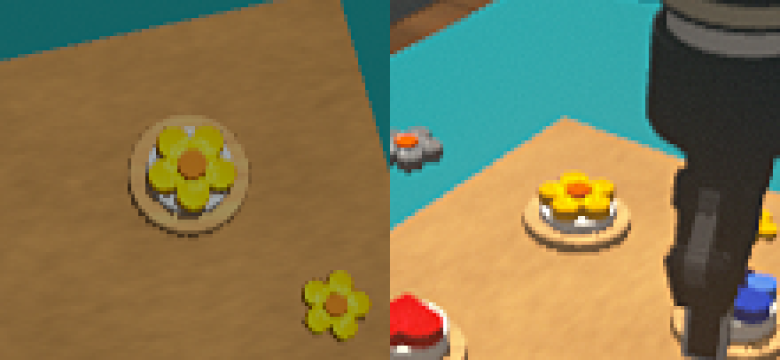

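The flower sits lower, level and centred on its pad at crop (191,165). Now the leaf.

Emit:
apply_moves:
  motion:
    - [1,0,0,0.1,0]
    - [1,0,0,0.2,0]
    - [1,0,0,0.3,0]
    - [1,0,0,0.32,0]
    - [1,0,0,0.32,0]

```text
time: 7.3
ee_pos: [458.1, 65.6, 53.7]
tool_rot: [3.141, 0.0, 0.325]
force: [0.1, 0.4, -0.0]
width: 0.001
grip_force: 0.0
```

Emit:
apply_moves:
  motion:
    - [1,0,0,0,0]
    - [1,0,0,0,0]
    - [1,0,0,0,0]
    - [1,0,0,0,0]
    - [1,0,0,0,0]

```text
time: 7.8
ee_pos: [457.4, 66.4, 54.2]
tool_rot: [3.141, -0.001, 0.327]
force: [-0.3, -0.4, 0.0]
width: 0.001
grip_force: 0.0
```

```bash
python3 st.py 461 66 44
```

```text
7.8 [457.4   66.44  54.25] [ 3.1414e+00 -5.0000e-04  3.2680e-01] F [-0.32 -0.4   0.01] w 0.001 go [0.0218 0.0105 0.0683] q [-0.01  0.4  -0.28  2.17  0.19  0.59 -1.66] dq 0.003
```

Emit:
apply_moves:
  motion:
    - [1,0.022,0.01,0.02,0]
    - [1,0.022,0.01,0.05,0]
    - [1,0.022,0.01,0.068,0]
    - [1,0.022,0.01,0.068,0]
    - [1,0.022,0.01,0.068,0]

```text
time: 8.3
ee_pos: [460.7, 66.1, 43.6]
tool_rot: [-3.142, 0.0, 0.327]
force: [0.5, -0.1, 0.0]
width: -0.001
grip_force: 0.0
```

Emit:
apply_moves:
  motion:
    - [1,0,0,0.02,0]
    - [1,0,0,0.035,0]
    - [1,0,0,0.042,0]
    - [1,0,0,0.049,0]
    - [1,0,0,0.053,0]

```text
time: 8.8
ee_pos: [460.9, 66.1, 35.9]
tool_rot: [3.141, 0.0, 0.327]
force: [-1.8, 0.3, 1.7]
width: -0.001
grip_force: 1.1
```

```bash
python3 st.py 461 66 28
```

```text
8.8 [460.88  66.09  35.85] [3.1415e+00 1.0000e-04 3.2690e-01] F [-1.78  0.29  1.65] w -0.001 go [0.0006 0.0008 0.0524] q [-0.02  0.43 -0.26  2.18  0.21  0.55 -1.68] dq 0.009
```

Emit:
apply_moves:
  motion:
    - [1,0,0,0.007,0]
    - [1,0,0,0.014,0]
    - [1,0,0,0.021,0]
    - [1,0,0,0.028,0]
    - [1,0,0,0.035,0]

```text
time: 9.3
ee_pos: [460.9, 66.1, 30.6]
tool_rot: [3.141, -0.0, 0.327]
force: [-1.1, -0.9, 2.7]
width: -0.001
grip_force: 1.8
```

Emit:
apply_moves:
  motion:
    - [1,0,0,0.007,0]
    - [1,0,0,0.012,0]
    - [1,0,0,0.017,0]
    - [1,0,0,0.017,0]
    - [1,0,0,0.017,0]

```text
time: 9.8
ee_pos: [460.9, 66.0, 28.1]
tool_rot: [3.142, 0.0, 0.327]
force: [-1.1, 0.0, 4.0]
width: 0.002
grip_force: 2.0
```

```bash
python3 st.py 461 66 26
```

```text
9.8 [460.87  66.04  28.07] [3.1415 0.     0.3268] F [-1.07  0.02  4.02] w 0.002 go [0.0007 0.0005 0.0138] q [-0.02  0.45 -0.26  2.18  0.22  0.54 -1.69] dq 0.001
```

Emit:
apply_moves:
  motion:
    - [1,0,0,0.005,0]
    - [1,0,0,0.01,0]
    - [1,0,0,0.014,0]
    - [1,0,0,0.014,0]
    - [1,0,0,0.014,0]

```text
time: 10.3
ee_pos: [460.9, 66.1, 26.3]
tool_rot: [3.141, -0.0, 0.327]
force: [-1.1, -0.1, 7.6]
width: -0.001
grip_force: 3.9
```

```bash
python3 st.py 461 66 26
```

```text
10.3 [460.92  66.08  26.26] [ 3.1413e+00 -1.0000e-04  3.2680e-01] F [-1.11 -0.11  7.63] w -0.001 go [0.0003 0.0007 0.0018] q [-0.03  0.45 -0.25  2.18  0.22  0.53 -1.69] dq 0.002
```

The leaf's pad is on the foam (2 N/mm), so it is at its stop. Lift and go to the heart.

Emit:
apply_moves:
  motion:
    - [1,0,0,-0.02,0]
    - [1,0,0,-0.06,0]
    - [1,0,0,-0.2,0]
    - [1,0,0,-0.5,0]
    - [1,0,0,-0.5,0]

```text
time: 10.8
ee_pos: [464.6, 67.0, 105.4]
tool_rot: [3.14, -0.01, 0.327]
force: [1.1, 0.0, 0.5]
width: -0.005
grip_force: 0.0
```

```bash
python3 st.py 660.3 65 100
```

```text
10.8 [464.62  67.02 105.38] [ 3.14   -0.0103  0.3267] F [1.13 0.04 0.48] w -0.005 go [1.2312 0.4313 0.0359] q [ 0.03  0.32 -0.31  2.13  0.15  0.71 -1.62] dq 0.056
```

Emit:
apply_moves:
  motion:
    - [1,0.2,0.07,0,0]
    - [1,0.4,0.14,0,0]
    - [1,0.6,0.21,0,0]
    - [1,0.63,0.217,0,0]
    - [1,0.63,0.217,0,0]

```text
time: 11.3
ee_pos: [561.1, 65.5, 100.3]
tool_rot: [-3.141, 0.001, 0.326]
force: [-0.7, 0.3, -0.3]
width: 0.003
grip_force: 0.0
```

Emit:
apply_moves:
  motion:
    - [1,0.2,0.07,0,0]
    - [1,0.4,0.14,0.1,0]
    - [1,0.6,0.21,0.2,0]
    - [1,0.625,0.217,0.3,0]
    - [1,0.625,0.217,0.32,0]

```text
time: 11.8
ee_pos: [657.6, 64.7, 50.3]
tool_rot: [-3.14, 0.005, 0.327]
force: [-0.9, 0.2, -0.0]
width: 0.002
grip_force: 0.0
```

Emit:
apply_moves:
  motion:
    - [1,0,0,0,0]
    - [1,0,0,0,0]
    - [1,0,0,0,0]
    - [1,0,0,0,0]
    - [1,0,0,0,0]

```text
time: 12.3
ee_pos: [660.1, 64.8, 53.6]
tool_rot: [3.141, -0.001, 0.327]
force: [0.1, 0.3, -0.3]
width: 0.001
grip_force: 0.0
```

```bash
python3 st.py 660.3 65 44;  python3 - <<'E'
from h import *
a=bot.read_camera("top")[:,:,::-1];b=bot.read_camera("side")[:,:,::-1]
a=cv2.resize(a[165:265,190:300],(390,360),interpolation=3);b=cv2.resize(b[150:290,240:390],(390,360),interpolation=3)
cv2.imwrite("pics/r1.png",np.hstack([a,b]))
E
```

```text
12.3 [660.12  64.84  53.64] [ 3.1413e+00 -9.0000e-04  3.2680e-01] F [ 0.09  0.29 -0.34] w 0.001 go [ 0.0015 -0.0006  0.0643] q [ 0.01  0.65 -0.24  1.7   0.2   0.82 -1.57] dq 0.005
```

View pics/r1.png

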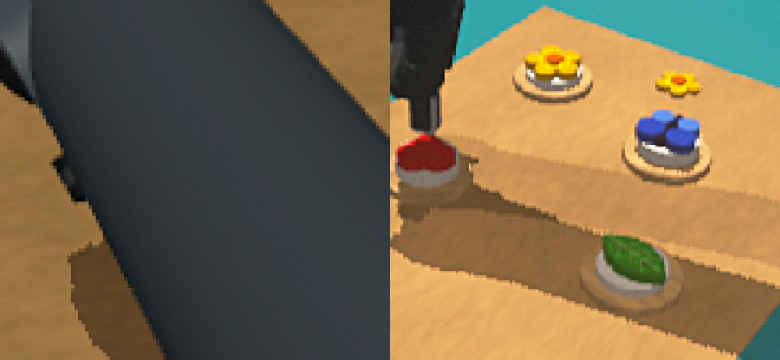

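The fingertips hover over the heart at crop right (428,130). The leaf at (635,258) is level and pressed, and the butterfly is untouched. Pressing the heart.

Emit:
apply_moves:
  motion:
    - [1,0,0,0.03,0]
    - [1,0,0,0.06,0]
    - [1,0,0,0.09,0]
    - [1,0,0,0.105,0]
    - [1,0,0,0.112,0]

```text
time: 12.9
ee_pos: [659.6, 64.8, 35.8]
tool_rot: [-3.142, 0.001, 0.327]
force: [-1.5, 0.1, 2.4]
width: 0.003
grip_force: 1.0
```

Emit:
apply_moves:
  motion:
    - [1,0,0,0.007,0]
    - [1,0,0,0.014,0]
    - [1,0,0,0.021,0]
    - [1,0,0,0.028,0]
    - [1,0,0,0.035,0]

```text
time: 13.4
ee_pos: [660.0, 64.8, 31.0]
tool_rot: [3.141, 0.0, 0.327]
force: [-1.2, -0.3, 3.0]
width: 0.003
grip_force: 1.7
```

```bash
python3 st.py 660.3 65 26.2
```

```text
13.4 [660.02  64.84  31.03] [3.1415 0.     0.3268] F [-1.18 -0.3   2.97] w 0.003 go [ 0.0021 -0.0004  0.0322] q [ 0.    0.67 -0.24  1.71  0.21  0.78 -1.58] dq 0.017
```

Emit:
apply_moves:
  motion:
    - [1,0,0,0.007,0]
    - [1,0,0,0.014,0]
    - [1,0,0,0.02,0]
    - [1,0,0,0.02,0]
    - [1,0,0,0.02,0]

```text
time: 13.9
ee_pos: [660.0, 64.9, 28.0]
tool_rot: [3.142, 0.0, 0.327]
force: [-3.1, -0.5, 4.1]
width: 0.001
grip_force: 2.3
```

Emit:
apply_moves:
  motion:
    - [1,0,0,0.005,0]
    - [1,0,0,0.01,0]
    - [1,0,0,0.014,0]
    - [1,0,0,0.014,0]
    - [1,0,0,0.014,0]

```text
time: 14.4
ee_pos: [660.1, 64.9, 26.4]
tool_rot: [3.141, -0.0, 0.327]
force: [-3.6, -1.0, 7.9]
width: -0.002
grip_force: 3.8
```

```bash
python3 st.py 660.3 65 26.2
```

```text
14.4 [660.1   64.86  26.45] [ 3.1414e+00 -1.0000e-04  3.2680e-01] F [-3.55 -1.03  7.9 ] w -0.002 go [ 0.0015 -0.0005  0.0017] q [ 0.    0.68 -0.24  1.71  0.21  0.77 -1.58] dq 0.002
```

Same signature as the other two, so the heart's pad is at its stop. Lift and back off, then check.

Emit:
apply_moves:
  motion:
    - [1,0,0,-0.02,0]
    - [1,0,0,-0.06,0]
    - [1,0,0,-0.2,0]
    - [1,0,0,-0.5,0]
    - [1,0,0,-0.8,0]

```text
time: 14.9
ee_pos: [659.8, 64.8, 146.1]
tool_rot: [-3.141, 0.001, 0.327]
force: [1.2, 0.3, -0.1]
width: -0.002
grip_force: 0.0
```

Emit:
apply_moves:
  motion:
    - [1,0,-0.3,-0.2,0]
    - [1,0,-0.6,-0.3,0]
    - [1,0,-0.9,-0.3,0]
    - [1,0,-1,-0.3,0]
    - [1,0,-1,-0.3,0]

```text
time: 15.4
ee_pos: [610.6, 210.9, 191.0]
tool_rot: [-3.14, -0.001, 0.333]
force: [-0.1, -0.2, -0.3]
width: 0.001
grip_force: 0.0
```

Emit:
apply_moves:
  motion:
    - [1,0,-0.3,0,0]
    - [1,0,-0.6,0,0]
    - [1,0,-0.9,0,0]
    - [1,0,-1,0,0]
    - [1,0,-1,0,0]

```text
time: 15.9
ee_pos: [563.4, 350.2, 190.2]
tool_rot: [-3.141, 0.0, 0.33]
force: [1.2, 0.6, -0.4]
width: -0.003
grip_force: 0.0
```

```bash
python3 st.py 660.3 65 100; python3 - <<'E'
from h import *
a=bot.read_camera("top")[:,:,::-1];b=bot.read_camera("side")[:,:,::-1]
a=cv2.resize(a[150:340,200:400],(390,370),interpolation=3);b=cv2.resize(b[140:280,230:380],(390,370),interpolation=3)
cv2.imwrite("pics/end.png",np.hstack([a,b]))
E
```

```text
15.9 [563.37 350.17 190.19] [-3.1414e+00  4.0000e-04  3.2950e-01] F [ 1.23  0.57 -0.39] w -0.003 go [-0.0037  2.0079  0.6013] q [-0.39  0.51 -0.33  1.59  0.18  1.07 -2.01] dq 0.058
```

View pics/end.png

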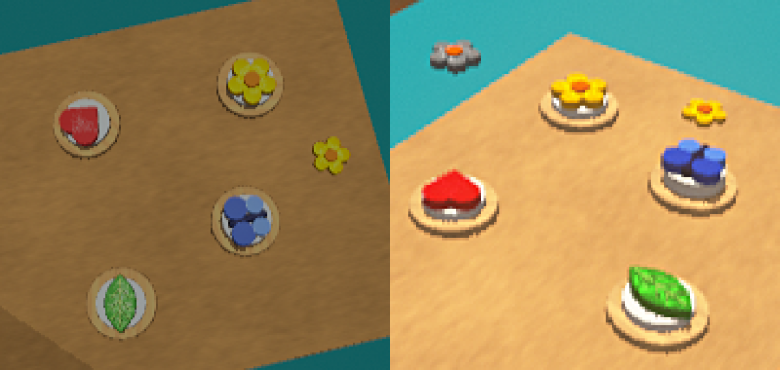

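The flower (crop 251,80), leaf (120,303) and heart (82,125) are all sunk, level and centred. The butterfly still stands high at (246,220), and the arm is clear of everything.

```bash
python3 -c "
from workcell import bot
print(bot.sign_off())"
```

```text
the job is handed in; nothing more can be done
None
```

I pressed the yellow flower, then the green leaf, then the red heart until each pad reached its stop, left the butterfly and bystanders untouched, and handed the job in at about 16 s of the 48 s allowed.

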